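# Show the strainer to the hygiene camera

## Robot

A 6-joint arm with a two-finger parallel gripper is mounted at the origin on the work surface. World frame = base frame: x ahead of the robot, y to its left, z up, the work surface at z = 0. Lengths are in mm, angles in rad, forces in N, time in s.
With the tool pointing down it reaches from about 300 to 775 mm from the base axis. Payload 14.6 kg.
Tool frame: the origin (TCP) lies at the very end of the fingers, on their centre line; the grasp point (between the pads) lies 19 mm behind it; z points along the fingers, y is the line along which they close (so a half turn about z gives the same grasp; the last joint's range is limited). The gripper opens to 94 mm and grips with 3 to 60 N. Pads are 16 mm wide; open, the fingers measure 119 mm over their backs; the gripper's body (75 mm by 177 mm) begins 78 mm behind the grasp point.
Start: joints at [1.109, 0.3, 1.521, -0, 1.321, -0.067], TCP at [211.539, 507.681, 205.446] pointing down, gripper open.
Joint ranges: [-3.03, 3.03], [-0.79, 2.21], [0.23, 2.52], [-1.04, 4.18], [0, 3.07], [-2.55, 2.55]. Speed limits (rad/s): [2.22, 2.22, 2.57, 3.14, 3.14, 3.14].

## Interface

Orientations are given as [roll, pitch, yaw] about the fixed x, y, z axes, in that order (R = Rz(yaw) Ry(pitch) Rx(roll)).
In Python, from cell import manip, eyes, ticket gives the robot as it stands. The module is installed in compiled form; this text tells all that it offers.
- The arm moves only by the tool arm_command, never from a script. Its argument "plan" is a list of rows, each a list of 5 numbers: the opening, from -1 (shut) to 1 (fully open), then the shift along the tool's x, y, z in m, then the turn about the tool's z in rad. In form: [[jaw, dx, dy, dz, roll], ...]. A call has 1 to 20 rows; each row shifts and turns the commanded pose from where the row before left it, along the tool's axes as they then stand; what a row does not reach is not made up. A row lasts 1/8 s, in which the tool goes at most 62.5 mm and 10.7 degrees, less where a joint would pass 70% of its speed; a pose out of reach is approached as far as the arm can. A call is refused whole if a number of a shift passes 0.0625 or a number of a turn 0.188, either way. A call with a gripper value outside its range is refused whole. The fingers move at their own pace and stop on an object; "newtons" is the grip in N (left out, the last holds). Time passes only in rows, so rows that do not move let the fingers close. It gives the time, the measured TCP pose, the force, the opening and the grip force at its end, in the units of the state.
- manip.read_state(): the state, without advancing time (a new reading comes with each control period).
- eyes.camera(name): name is "side" or "top" or "wrist"; returns a dict with "img" (420x560x3 uint8, blue, green, red), "z_map" (420x560 float32, mm along the optical axis (not along the pixel's ray), 0 where there is no reading), "fx", "fy", "cx", "cy" (pixels), "eye" and "orientation" of the camera in the world. Camera axes: x right, y down, z forward; pixel columns grow to the right and rows downward; lengths in mm; the calibration is good to about 2 mm. A picture is of the moment at which its call begins.
- ticket.sign_off(): hands the job in; it is judged then, once.
The state is a dict: "clock": time; "joints": joint angles; "qd": joint speeds; "effort": joint torques, N m; "eef_pos": TCP position; "eef_rot": TCP orientation; "wrist_force": force on the tool from outside, world axes, zero at the start; "moment": the same for the moment, N m; "finger_gap": finger opening in mm; "finger_force": force on a finger pad.
Only numpy, scipy, OpenCV 4.12 (cv2) and the standard library are available. Lean on these libraries where they do the work, as an engineer would, in place of code of your own. Each camera call takes 0.05 s, during which the arm holds its last target. There are 200 camera calls.

## Task

Lift the lid off the gold-coloured pot by its knob and lay it flat in the middle of the round wooden board, then lift the strainer out of the pot by its black bar handle and carry it to the inspection camera. There hold it in the air right above the orange disc, its middle level with the lens, handle bar across the camera's line of sight and the strainer tipped about 30 degrees so that its underside turns towards the lens, and finish while holding it still like that. Drop nothing, and leave the pot and all other things where they stand.

Things in the scene. Friction and masses are not known exactly. Their poses are not given: they have to be found in the camera images.
- lid: Gold-coloured round pot lid, 216 mm across, about 0.26 kg, origin at the centre of its underside, z up. A 192 mm wide, 6 mm deep plug under it sits loosely in the pot's mouth; its flange rests on the pot's rim. Black upright cylindrical knob on top, 32 mm across, from 22 to 56 mm above the origin. Starts on the pot, not locked.
- lid_knob (a point): Point on the axis of the lid's knob, 42 mm above the underside of the lid and 14 mm below the knob's top: a good height to grip it.
- board: Round pale wooden board lying on the table, fixed, 250 mm across, 18 mm thick, origin at the centre of its underside; the lid goes on it. It and the pot may have changed sides.
- pot: Gold-coloured open pot, 210 mm across, 125 mm high, wall 4 mm, floor 6 mm, on a black trivet 12 mm thick. Origin at the centre of its underside, z up. Two black loop handles at its +y and -y sides reach 142 mm from the axis at 98 mm height. Loose, 1.1 kg; it must stay where it is, upright.
- strainer: Round steel strainer standing on the pot's floor, hidden under the lid at the start. 60 mm deep, 140 mm across its flat perforated bottom, 170 mm across the open mouth. Origin at the centre of its underside, z up out of the mouth. A black bar handle bridges the mouth along the strainer's x axis. About 0.22 kg. The same either way round (half turn about z).
- strainer_bar (a point): Centre of the strainer's straight black bar handle: 80 mm long (along x), 12 mm wide (along y), 16 mm high. It lies 102 mm above the strainer's underside, 42 mm above its mouth and, in the pot, 17 mm below the pot's rim; thin legs slope from its ends to the mouth. Axes as the strainer's.
- strainer_mid (a point): Middle of the strainer's bowl, on its axis 30 mm above its underside; axes as the strainer's.
- lens (a point): Centre of the lens front of the inspection camera, a white box with a black lens on a post at the far side of the table, on a fixed stand. It looks level along its own -x axis, roughly towards the robot. Its height (200 to 260 mm above the table), place and direction change from run to run.
- view_spot (a point): The spot in the air where the strainer's middle belongs: 200 mm straight in front of the lens and level with it, right above the centre of the orange disc (90 mm across, 7 mm high, at the end of the stand's narrow foot strip). Its x axis points to the lens, z up.
- station: The camera's stand: grey foot plate 90 x 140 mm with a steel post up to 312 mm, a flat strip 6 mm high running 225 mm forward (along its -x) and the orange disc at its end, 230 mm from the origin. Fixed. The camera body is about 100 x 70 x 55 mm around the stand's origin.
- dessert0: Dessert cup, orange, white lid, 74 mm across, 52 mm high, on an aluminium tray at one side; leave alone. Origin at the underside.
- dessert1: Dessert cup, yellow, same size, on the tray; leave alone.
- jar: Amber glass jar, 60 mm across, 85 mm high, standing in the middle near the robot; leave alone. Origin at the underside.
- bottle: Green bottle, 64 mm across, 130 mm high, at the back left; leave alone. Origin at the underside.
- mug: Blue mug, 80 mm across, 90 mm high, at the back right; leave alone. Origin at the underside.
- measure: White plastic measuring cup, 76 mm across, 85 mm high, at the right; leave alone. Origin at the underside.
Not all that is in view belongs to the job. Leave any white look-alike of the lid alone.

How it is judged (in metres and radians):
On the way, in this order (a step that is already met when the one before it is completed fails the run):
1. the lid lies flat in the middle of the wooden board, let go (horizontal distance between lid and board below 0.045 m and angle between lid's own z axis and vertical below 0.08 rad and z of lid in the frame of board between 0.012 and 0.024 m and contact force between lid and the fingers below 0.1 N and linear speed of lid below 0.03 m/s), for 0.2 s.
2. the strainer is out of the pot, in the gripper (z of strainer in the frame of pot above 0.04 m and contact force between strainer and the fingers above 0.5 N), for 0.2 s.
At the end, for the whole second after the job is handed in: Strainer held still in the gripper: middle within 30 mm each way of the spot, tipped 20 to 40 degrees, underside to the lens, bar across the view within about 20 degrees. Lid released, flat, within 45 mm of the board's middle. Pot upright, moved under 30 mm; bystanders under 40 mm (all of step 1 and x of strainer_mid in the frame of view_spot between -0.03 and 0.03 m and y of strainer_mid in the frame of view_spot between -0.03 and 0.03 m and z of strainer_mid in the frame of view_spot between -0.03 and 0.03 m and angle between strainer's own z axis and vertical between 0.349 and 0.698 rad and x of lens in the frame of strainer_mid between -0.075 and 0.075 m and z of lens in the frame of strainer_mid below -0.04 m and contact force between strainer and the fingers above 1 N and contact force between strainer and pot below 0.1 N and contact force between strainer and station below 0.1 N and linear speed of strainer below 0.03 m/s and angular speed of strainer below 0.2 rad/s and distance of pot from where it was at the start of the episode below 0.03 m and angle between pot's own z axis and vertical below 0.08 rad and distance of each of dessert0, dessert1, jar, bottle, mug, measure from where it was at the start of the episode below 0.04 m); the arm keeps its last pose, push and grip.
It fails at once if the pot is shifted by 30 mm or tipped (distance of pot from where it was at the start of the episode above 0.03 m or angle between pot's own z axis and vertical above 0.15 rad).
It fails at once if a bystander is disturbed (moved more than 40 mm) (distance of any of dessert0, dessert1, jar, bottle, mug, measure from where it was at the start of the episode above 0.04 m).
It fails at once if the lid is dropped (contact force between lid and the fingers below 0.05 N and linear speed of lid above 0.5 m/s).
It fails at once if the strainer is dropped (contact force between strainer and the fingers below 0.05 N and linear speed of strainer above 0.5 m/s).
It also fails if it takes over 58 s, if anything falls off the work surface, if the arm or the gripper's body presses on something with over 40 N, if the wrist force passes 120 N, or if a joint passes its speed limit or range.

## Working session

There is one attempt and no reset: what is moved stays moved. The work goes in short steps, Python scripts to look and compute and a tool call to move; the robot and the scene stay as the last step left them, time stands still between calls to the robot, and variables do not carry over. Pictures are saved under pics/ and viewed, at most 10 in all, crops included, and the job is handed in when it is done.

Besides the shell and the picture viewer there is one more tool, called after "Request:" by a JSON object that holds its "api" and its "payload", one argument or row to a line. arm_command: Moves the arm, as the interface text tells. Its arguments: {"type":"object","properties":{"plan":{"type":"array"},"newtons":{"type":"number"}},"required":["plan"]}

```bash
mkdir -p pics; cat > h.py <<'E'
import numpy as np, cv2
from cell import manip, eyes, ticket
from scipy.spatial.transform import Rotation as Ro
def cam(n):
    c=eyes.camera(n); o=np.array(c["orientation"],float)
    c["R"]=o if o.shape==(3,3) else Ro.from_euler('xyz',o).as_matrix()
    c["e"]=np.array(c["eye"],float); return c
def pts(c):
    z=c["z_map"]; v,u=np.mgrid[:z.shape[0],:z.shape[1]]
    p=np.stack([(u-c["cx"])/c["fx"]*z,(v-c["cy"])/c["fy"]*z,z],-1)
    return p@c["R"].T+c["e"]
E
python3 - <<'E'
from h import *
a=[]
for n in("side","top"):
    c=cam(n); print(n,c["eye"],c["orientation"],c["fx"],c["cx"],c["cy"]); a.append(c["img"])
    np.savez(n+".npz",img=c["img"],z=c["z_map"],P=pts(c))
    cv2.imwrite(f"pics/{n}0.png",c["img"])
print(manip.read_state())
E
```

```text
side [   53.1362427  -1299.01009283  1014.30393407] [-2.12176753 -0.0085445  -0.36077617] 433.6731356326514 276.2140759270506 203.94013481052312
top [ 224.81725223  -23.72703786 1800.29816864] [-2.94688006e+00 -2.71392827e-03 -1.54967705e+00] 484.9713911870542 275.8398780016642 210.74215808454645
{'clock': 0.1, 'joints': array([ 1.10936039e+00,  3.00385133e-01,  1.52151304e+00,  2.72931754e-05,
        1.32071269e+00, -6.65785309e-02]), 'qd': array([ 0.00029865, -0.00107487, -0.00129735, -0.00116634,  0.00290231,
       -0.00029891]), 'effort': array([-5.88285457e-04, -5.32648408e+01, -3.53275466e+01,  7.08730705e-02,
        2.35499628e-02, -9.11484358e-05]), 'eef_pos': array([211.45194204, 507.47256878, 204.96227078]), 'eef_rot': array([-3.14057846e+00, -9.41193843e-05,  2.74672843e+00]), 'wrist_force': array([ 0.75026401, -0.40031703,  0.5147916 ]), 'moment': array([-0.03857354,  0.03990495, -0.0256321 ]), 'finger_force': 0.0, 'finger_gap': 94.35616324694121}
```

View pics/top0.png

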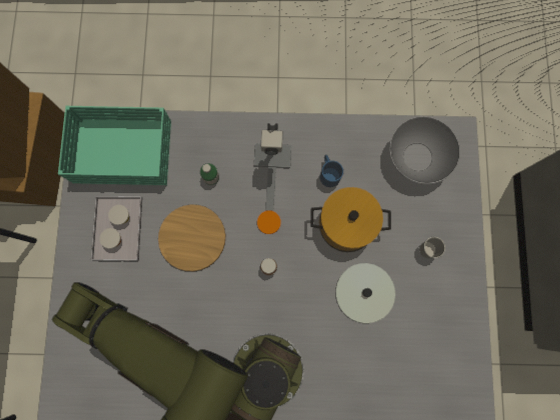

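View pics/side0.png

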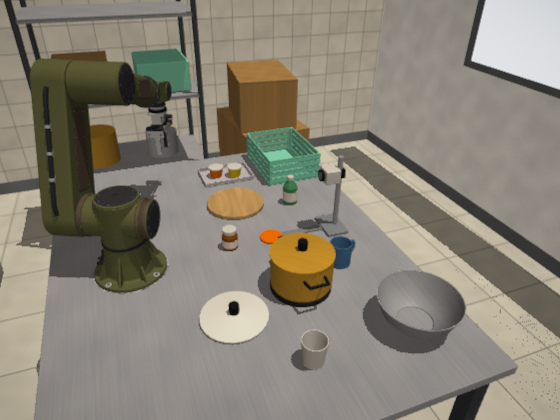

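The top view shows the pot at (352,217) with its knob at (353,215), the board at (192,237), the orange disc at (269,222), and the camera stand at (272,140). The white decoy lid is at (366,293) and the jar at (268,266). The side view shows the same layout, with the lens facing the disc. Next I'll measure positions.

```bash
python3 - <<'E'
from h import *
d=np.load("top.npz");I=d["img"];P=d["P"];s=np.load("side.npz");Q=s["P"]
hsv=cv2.cvtColor(I,cv2.COLOR_BGR2HSV)
def reg(P,x0,x1,y0,y1):
    m=np.zeros(P.shape[:2],bool);m[y0:y1,x0:x1]=1;return m
def circ(m,name):
    c=max(cv2.findContours(m.astype(np.uint8),0,2)[0],key=cv2.contourArea)
    p=np.array([P[v,u] for u,v in c[:,0]]); h=cv2.minEnclosingCircle(p[:,:2].astype(np.float32))
    q=P[m];print(name,h,"med",np.median(q,0),"bbox",q.min(0),q.max(0))
b=reg(P,145,240,195,280)&(P[...,2]>10)&(P[...,2]<28)&(hsv[...,1]>60); circ(b,"board")
o=reg(P,250,290,205,240)&(hsv[...,1]>180)&(hsv[...,0]<15); circ(o,"disc")
l=reg(P,300,400,180,255)&(P[...,2]>135)&(P[...,2]<165)&(hsv[...,1]>150); circ(l,"lid")
k=reg(P,340,366,203,228)&(P[...,2]>180); circ(k,"knob")
h=reg(P,300,400,180,255)&(hsv[...,2]<50)&(P[...,2]>85)&(P[...,2]<130);q=P[h];
for e in(q[q[:,1]>q[:,1].mean()],q[q[:,1]<q[:,1].mean()]):print("handle",e.mean(0),len(e))
print("table z",np.median(P[300:350,420:460,2]))
st=reg(P,255,290,160,215)&(P[...,2]>3)&(P[...,2]<12);q=P[st];print("strip",len(q))
def r(m):
    q=P[m];print(len(q),q.min(0),q.max(0),q.mean(0))
bm=reg(P,250,300,120,160)&(P[...,2]>150);r(bm)
pts_=P[bm]
for z in range(150,330,15):
    e=pts_[(pts_[:,2]>=z)&(pts_[:,2]<z+15)]
    if len(e):print(z,len(e),e.mean(0))
top=pts_[(pts_[:,2]>200)&(pts_[:,2]<300)];print(cv2.minAreaRect(top[:,:2].astype(np.float32)))
print(cv2.minAreaRect(P[reg(P,262,280,172,206)&(hsv[...,2]>110)&(P[...,2]>4)&(P[...,2]<10)][:,:2].astype(np.float32)))
S=s["img"]
cv2.imwrite("pics/crop.png",np.hstack([cv2.resize(S[150:240,300:360],None,fx=5,fy=5),cv2.resize(I[120:240,235:305],None,fx=5,fy=450/120)]))
m=reg(Q,315,350,160,190);e=Q[m&(Q[...,2]>150)&(Q[...,0]>500)&(Q[...,0]<950)]
sh=cv2.cvtColor(S,cv2.COLOR_BGR2HSV)
print("side body",len(e),np.percentile(e,[2,50,98],axis=0))
dk=Q[reg(Q,315,326,165,182)&(sh[...,2]<50)];print("dark",len(dk),np.median(dk,0),np.percentile(dk,[5,95],axis=0))
E
```

```text
board ((471.1298828125, 290.7025451660156), 125.12323760986328) med [469.71959247 289.98981157  18.86705023] bbox [348.19129227 167.93964287  10.02148545] [595.92457101 414.00790329  27.97725405]
disc ((492.6568908691406, 17.524179458618164), 9.999999747378752e-05) med [535.75140215  35.6870172    8.20086222] bbox [492.65689237 -14.27727667   2.34234148] [576.64072676  48.92340867  12.711595  ]
lid ((536.3572998046875, -284.2786865234375), 107.90660095214844) med [ 531.20495271 -282.48574757  147.37545633] bbox [ 429.76740847 -391.37278884  135.04689686] [ 640.07352476 -178.18181822  164.10076978]
knob ((536.576416015625, -283.8102111816406), 15.69809627532959) med [ 535.97549364 -282.92288687  187.71065577] bbox [ 224.81725223 -297.4827488   180.31376629] [ 551.86453742  -23.72703786 1800.29816864]
handle [ 528.91392981 -160.06892929  115.52530597] 65
handle [ 531.28726999 -415.61157913  114.81676914] 41
table z 2.0449760355045328
strip 835
582 [224.81725223 -34.48270509 224.99062006] [ 829.64794042   33.56397594 1800.29816864] [762.03581662  -0.91341034 289.33063738]
210 1 [730.958
[... 166 characters left out ...]
2 2.65206059e+02]
270 307 [770.3798857   -1.09146713 274.23162519]
285 9 [799.66268469  -0.8829031  291.10437913]
300 26 [807.59113752  -1.48469615 309.48326492]
315 10 [ 8.10866810e+02 -6.86660854e-01  3.17015358e+02]
((778.2128295898438, -0.41652679443359375), (102.99469757080078, 67.76554870605469), 0.3101453483104706)
((665.0482177734375, 0.9145317077636719), (129.3834228515625, 64.49234008789062), 1.1468428373336792)
side body 536 [[727.21256165 -37.45865872 187.76614662]
 [770.07485264 -14.64994885 262.05848059]
 [822.64975383  30.3393457  297.30287546]]
dark 40 [730.78266086 -10.54543439 256.47453825] [[726.13716552 -19.40369096 233.05591364]
 [736.27999629  17.02557848 271.61854516]]
```

View pics/crop.png

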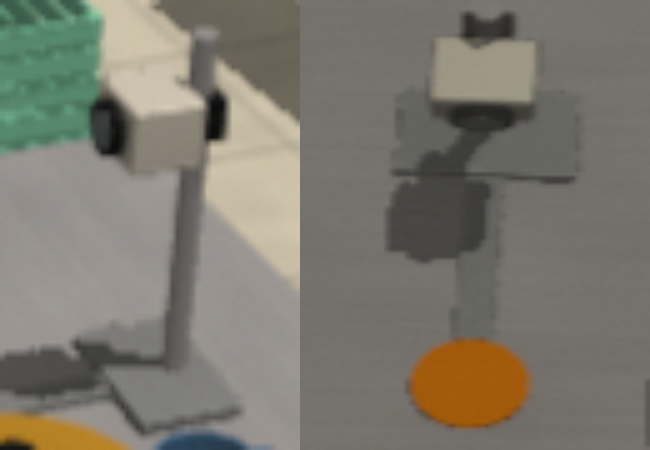

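```bash
python3 - <<'E'
from h import *
d=np.load("top.npz");I=d["img"];P=d["P"]
hsv=cv2.cvtColor(I,cv2.COLOR_BGR2HSV)
o=(hsv[...,1]>170)&(hsv[...,0]<18)&(hsv[...,2]>120);o[:200]=0;o[245:]=0;o[:,:250]=0;o[:,290:]=0
c=max(cv2.findContours(o.astype(np.uint8),0,2)[0],key=cv2.contourArea)
e=cv2.fitEllipse(c);print(e)
T=cam("top")
def ray(u,v,z):
    r=T["R"]@np.array([(u-T["cx"])/T["fx"],(v-T["cy"])/T["fy"],1]);return T["e"]+r*(z-T["e"][2])/r[2]
print("disc",ray(*e[0],8.5))
b=(hsv[...,1]<70)&(hsv[...,2]>130)&(P[...,2]>255)&(P[...,2]<285);b[:120]=0;b[162:]=0;b[:,:255]=0;b[:,290:]=0
q=P[b];print(len(q),cv2.minAreaRect(q[:,:2].astype(np.float32)),np.median(q,0))
# foot plate front edge: plate-ish points z
for v in (166,165): pass
m=np.zeros(o.shape,bool);m[143:166,250:296]=1;m&=(P[...,2]>4)&(P[...,2]<14)&(hsv[...,2]>60)
q=P[m];print("foot",len(q),cv2.minAreaRect(q[:,:2].astype(np.float32)))
g=cv2.cvtColor(I,cv2.COLOR_BGR2GRAY).astype(int)
for v in (190,195,200,206):print(v,g[v,258:284])
for u in (256,262,280,286):print(u,g[155:175,u])
E
```

```text
((268.4226379394531, 221.94529724121094), (22.237648010253906, 22.532447814941406), 33.163700103759766)
disc [534.80781958   5.76727161   8.5       ]
310 ((769.8672485351562, -1.3904914855957031), (65.83904266357422, 57.27488327026367), 87.68190002441406) [769.70558885  -2.08113846 273.28920893]
foot 397 ((800.978515625, -3.5222320556640625), (91.07977294921875, 174.13433837890625), 1.2974531650543213)
190 [108 105 105 110 114 114 112 114  95  96 102 101 101 102 102 101  99 110
 116 116 116 116 116 117 116 117]
195 [115 116 117 116 114 116 116 116 103  99 101 103 101 102 103 101 102 111
 117 117 116 118 118 117 117 116]
200 [114 112 113 114 112 113 115 114 107 100 101 100 103 104 101  95 109 118
 116 116 116 116 117 114 117 118]
206 [114 114 113 114 113 114 114  97  97 101 101 100 103 103 104 107 115 116
 116 116 115 116 116 117 117 117]
256 [ 99 100  99  99  98 100  99  99 101 100  77  65 104  84  71  72  69  70
  71  71]
262 [99 99 97 98 99 74 63 62 63 62 65 58 66 70 70 70 69 71 69 69]
280 [100 102 101 101 102 102 102 101 101 102 102  96  69 101 114 113 111 112
 113 112]
286 [103 105 102 103 103 104 100 101 101 103 101 104  66  65 104 111 112 112
 115 113]
```

Request:
{"api": "arm_command", "payload": {
  "plan": [
    [1, 0, 0, -0.005, 0.168],
    [1, 0, 0, -0.005, 0.168],
    [1, 0, 0, -0.005, 0.168],
    [1, 0, 0, -0.005, 0.168],
    [1, 0, 0, -0.005, 0.168],
    [1, 0, 0, -0.005, 0.168],
    [1, 0, 0, -0.005, 0.168]
  ],
  "newtons": 30
}}

```text
clock: 1.02
eef_pos: [211.5, 507.6, 240.4]
eef_rot: [-3.141, 0.0, 1.565]
wrist_force: [0.2, 0.0, 0.3]
finger_gap: 93.9
finger_force: 0.0
```

Request:
{"api": "arm_command", "payload": {
  "plan": [
    [1, -0.0565, 0.0232, 0, 0],
    [1, -0.0565, 0.0232, 0, 0],
    [1, -0.0565, 0.0232, 0, 0],
    [1, -0.0565, 0.0232, 0, 0],
    [1, -0.0565, 0.0232, 0, 0],
    [1, -0.0565, 0.0232, 0, 0],
    [1, -0.0565, 0.0232, 0, 0],
    [1, -0.0565, 0.0232, 0, 0],
    [1, -0.0565, 0.0232, 0, 0],
    [1, -0.0565, 0.0232, 0, 0],
    [1, -0.0565, 0.0232, 0, 0],
    [1, -0.0565, 0.0232, 0, 0],
    [1, -0.0565, 0.0232, 0, 0],
    [1, -0.0565, 0.0232, 0, 0],
    [1, 0, 0, 0, 0]
  ]
}}

```text
clock: 2.9
eef_pos: [536.3, -286.2, 238.3]
eef_rot: [-3.139, -0.001, 1.568]
wrist_force: [-0.7, 0.5, -0.3]
finger_gap: 94.3
finger_force: 0.0
```

Request:
{"api": "arm_command", "payload": {
  "plan": [
    [1, 0.002, 0, 0.03, 0],
    [1, 0, 0, 0.03, 0],
    [1, 0, 0, 0.02, 0],
    [1, 0, 0, 0, 0],
    [-1, 0, 0, 0, 0],
    [-1, 0, 0, 0, 0],
    [-1, 0, 0, 0, 0],
    [-1, 0, 0, 0, 0],
    [-1, 0, 0, 0, 0],
    [-1, 0, 0, 0, 0]
  ],
  "newtons": 30
}}

```text
clock: 4.15
eef_pos: [536.3, -281.3, 160.5]
eef_rot: [-3.142, -0.0, 1.571]
wrist_force: [-0.4, 0.3, -0.2]
finger_gap: 37.4
finger_force: 0.0
```

Request:
{"api": "arm_command", "payload": {
  "plan": [
    [-1, 0, 0, 0, 0],
    [-1, 0, 0, 0, 0],
    [-1, 0, 0, 0, 0],
    [-1, 0, 0, -0.01, 0],
    [-1, 0, 0, -0.02, 0],
    [-1, 0, 0, -0.04, 0],
    [-1, 0, 0, -0.04, 0]
  ]
}}

```text
clock: 5.03
eef_pos: [536.2, -281.2, 272.1]
eef_rot: [3.142, -0.0, 1.571]
wrist_force: [0.1, -0.4, -1.5]
finger_gap: 31.5
finger_force: 30.0
```

Request:
{"api": "arm_command", "payload": {
  "plan": [
    [-1, 0.0572, -0.0066, 0, 0],
    [-1, 0.0572, -0.0066, 0, 0],
    [-1, 0.0572, -0.0066, 0, 0],
    [-1, 0.0572, -0.0066, 0, 0],
    [-1, 0.0572, -0.0066, 0, 0],
    [-1, 0.0572, -0.0066, 0, 0],
    [-1, 0.0572, -0.0066, 0, 0],
    [-1, 0.0572, -0.0066, 0, 0],
    [-1, 0.0572, -0.0066, 0, 0],
    [-1, 0.0572, -0.0066, 0, 0],
    [-1, 0, 0, 0.04, 0],
    [-1, 0, 0, 0.05, 0],
    [-1, 0, 0, 0.05, 0],
    [-1, 0, 0, 0.04, 0],
    [-1, 0, 0, 0.02, 0],
    [-1, 0, 0, 0, 0]
  ]
}}

```text
clock: 7.02
eef_pos: [469.9, 290.5, 69.7]
eef_rot: [-3.14, 0.001, 1.571]
wrist_force: [1.0, 0.0, -1.5]
finger_gap: 31.5
finger_force: 30.0
```

Request:
{"api": "arm_command", "payload": {
  "plan": [
    [-1, 0, 0, 0.012, 0],
    [-1, 0, 0, 0.007, 0],
    [-1, 0, 0, 0.002, 0],
    [-1, 0, 0, 0.001, 0],
    [-1, 0, 0, 0, 0]
  ]
}}

```text
clock: 7.65
eef_pos: [470.4, 290.7, 48.7]
eef_rot: [3.141, -0.0, 1.571]
wrist_force: [0.0, -0.4, -1.7]
finger_gap: 31.3
finger_force: 30.0
```

Request:
{"api": "arm_command", "payload": {
  "plan": [
    [-1, 0, 0, 0.0015, 0],
    [-1, 0, 0, 0, 0],
    [1, 0, 0, 0, 0],
    [1, 0, 0, 0, 0],
    [1, 0, 0, 0, 0],
    [1, 0, 0, 0, 0],
    [1, 0, 0, 0, 0],
    [1, 0, 0, -0.02, 0],
    [1, 0, 0, -0.05, 0],
    [1, 0, 0, -0.06, 0],
    [1, 0, 0, -0.06, 0]
  ]
}}

```text
clock: 9.02
eef_pos: [470.1, 290.5, 238.9]
eef_rot: [-3.142, 0.0, 1.571]
wrist_force: [0.6, 0.9, 0.2]
finger_gap: 94.0
finger_force: 0.0
```

```bash
python3 - <<'E'
from h import *
c=cam("top");P=pts(c);I=c["img"]
w=np.hstack([cv2.resize(I[170:265,300:400],None,fx=4,fy=4),cv2.resize(I[190:285,145:245],None,fx=4,fy=4)])
cv2.imwrite("pics/top1.png",w);np.savez("top1.npz",img=I,P=P)
E
```

```text
(no output)
```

View pics/top1.png

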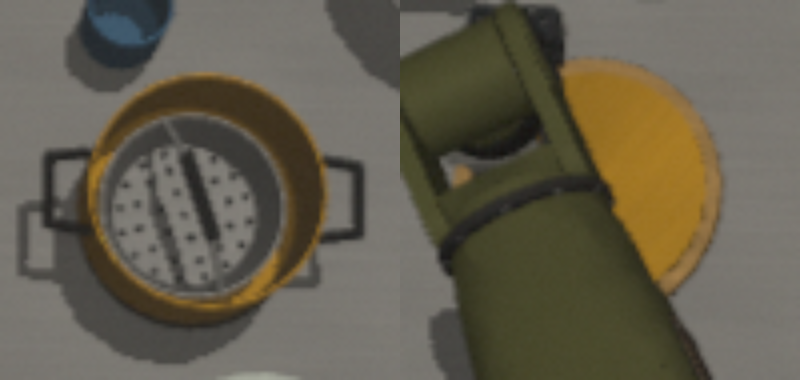

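The lid lies on the board. In the left crop the black bar runs from (186,152) to (214,240), with its shadow to the left of it. I'll measure the bar.

```bash
python3 - <<'E'
from h import *
d=np.load("top1.npz");I=d["img"];P=d["P"]
m=np.zeros(I.shape[:2],bool);m[203:235,338:362]=1
m&=(P[...,2]>112)&(P[...,2]<140)&(cv2.cvtColor(I,6)<70)
q=P[m];print(len(q),np.median(q,0));r=cv2.minAreaRect(q[:,:2].astype(np.float32));print(r,cv2.boxPoints(r))
v=np.linalg.svd(q[:,:2]-q[:,:2].mean(0))[2][0];print(np.degrees(np.arctan2(v[1],v[0])),q.mean(0))
E
```

```text
78 [ 532.41763838 -280.17769872  128.88819439]
((532.867431640625, -279.9753723144531), (78.0289077758789, 13.20857048034668), 17.132980346679688) [[ 493.63873 -285.15744]
 [ 497.52985 -297.77988]
 [ 572.0961  -274.7933 ]
 [ 568.205   -262.17087]]
-161.84134173970335 [ 532.41170616 -279.87146345  128.81669452]
```

Request:
{"api": "arm_command", "payload": {
  "plan": [
    [1, -0.05705, 0.0063, 0, 0],
    [1, -0.05705, 0.0063, 0, 0],
    [1, -0.05705, 0.0063, 0, 0],
    [1, -0.05705, 0.0063, 0, 0],
    [1, -0.05705, 0.0063, 0, 0],
    [1, -0.05705, 0.0063, 0, 0],
    [1, -0.05705, 0.0063, 0, 0],
    [1, -0.05705, 0.0063, 0, 0],
    [1, -0.05705, 0.0063, 0, 0],
    [1, -0.05705, 0.0063, 0, 0],
    [1, 0, 0, 0, 0.181],
    [1, 0, 0, 0, 0.181],
    [1, 0, 0, 0, 0.181],
    [1, 0, 0, 0, 0.181],
    [1, 0, 0, 0, 0.181],
    [1, 0, 0, 0, 0.181],
    [1, 0, 0, 0, 0.181],
    [1, 0, 0, 0, 0]
  ]
}}

```text
clock: 11.32
eef_pos: [533.3, -279.8, 236.7]
eef_rot: [-3.141, 0.0, 0.305]
wrist_force: [-0.2, 0.5, 0.4]
finger_gap: 93.9
finger_force: 0.0
```

Request:
{"api": "arm_command", "payload": {
  "plan": [
    [0.2, 0, 0, 0.04, 0],
    [0.2, 0, 0, 0.04, 0],
    [0.2, 0, 0, 0.04, 0],
    [0.2, 0, 0, 0.015, 0],
    [-1, 0, 0, 0, 0],
    [-1, 0, 0, 0, 0],
    [-1, 0, 0, 0, 0],
    [-1, 0, 0, 0, 0],
    [-1, 0, 0, 0, 0],
    [-1, 0, 0, 0, 0],
    [-1, 0, 0, 0, 0],
    [-1, 0, 0, 0, 0]
  ],
  "newtons": 50
}}

```text
clock: 12.82
eef_pos: [533.4, -279.8, 102.2]
eef_rot: [3.142, -0.0, 0.304]
wrist_force: [-1.9, 3.3, 6.1]
finger_gap: 11.5
finger_force: 50.0
```

Request:
{"api": "arm_command", "payload": {
  "plan": [
    [-1, 0, 0, -0.01, 0],
    [-1, 0, 0, -0.02, 0],
    [-1, 0, 0, -0.04, 0],
    [-1, 0, 0, -0.04, 0],
    [-1, 0, 0, -0.04, 0],
    [-1, 0, 0, -0.04, 0],
    [-1, 0, 0, -0.03, 0],
    [-1, 0, 0, 0, 0],
    [-1, 0, 0, 0, -0.18],
    [-1, 0, 0, 0, -0.18],
    [-1, 0, 0, 0, -0.18],
    [-1, 0, 0, 0, -0.18],
    [-1, 0, 0, 0, -0.18],
    [-1, 0, 0, 0, -0.18],
    [-1, 0, 0, 0, -0.166],
    [-1, 0, 0, 0, 0]
  ]
}}

```text
clock: 14.82
eef_pos: [533.1, -279.7, 320.2]
eef_rot: [-3.14, -0.001, 1.549]
wrist_force: [-0.0, -0.5, -2.7]
finger_gap: 11.3
finger_force: 50.0
```

```bash
python3 -c "
from h import *
print(manip.read_state())"
```

```text
{'clock': 14.825, 'joints': array([-5.44037912e-01,  3.68807173e-01,  1.16883116e+00, -6.94116270e-05,
        1.60630210e+00, -5.21954663e-01]), 'qd': array([-0.00061424, -0.00425969, -0.00952715, -0.00090785,  0.00602747,
        0.09667205]), 'effort': array([ 1.25582205e-02, -6.08730483e+01, -3.85696542e+01,  4.90931596e-02,
        4.96853830e-02, -1.91185601e+00]), 'eef_pos': array([ 533.07967687, -279.72305739,  320.19966818]), 'eef_rot': array([-3.13952290e+00, -1.11040758e-03,  1.54870955e+00]), 'wrist_force': array([-0.03733966, -0.52379232, -2.69286032]), 'moment': array([-0.06303339,  0.04528851, -0.01500731]), 'finger_force': 49.997148513793945, 'finger_gap': 11.279275858862837}
```

Request:
{"api": "arm_command", "payload": {
  "plan": [
    [-1, 0.04, -0.005, -0.03, 0],
    [-1, 0.04, -0.005, -0.03, 0],
    [-1, 0.04, -0.005, -0.03, 0],
    [-1, 0.04, -0.005, -0.03, 0],
    [-1, 0.04, -0.005, -0.03, 0],
    [-1, 0.04, -0.005, -0.03, 0],
    [-1, 0.04, -0.005, -0.03, 0],
    [-1, 0, 0.03, -0.03, 0],
    [-1, 0, 0.03, -0.03, 0],
    [-1, 0, 0.03, -0.03, 0],
    [-1, 0, 0.03, -0.03, 0],
    [-1, 0, 0, 0, 0]
  ]
}}

```text
clock: 16.32
eef_pos: [576.4, -1.5, 600.6]
eef_rot: [3.109, -0.0, 1.547]
wrist_force: [-0.9, -0.4, -2.5]
finger_gap: 11.5
finger_force: 50.0
```

```bash
python3 -c "
from h import *
print(manip.read_state()['joints'])"
```

```text
[-0.06703791  0.5492547   0.23455913  0.00249534  2.32503137 -0.04198448]
```

Request:
{"api": "arm_command", "payload": {
  "plan": [
    [-1, 0, 0.03, -0.03, 0],
    [-1, 0, 0.03, -0.03, 0],
    [-1, 0, 0.03, -0.03, 0],
    [-1, 0, 0.03, -0.03, 0]
  ]
}}

```text
clock: 16.82
eef_pos: [589.0, -3.5, 608.6]
eef_rot: [3.034, -0.002, 1.55]
wrist_force: [-0.2, -0.2, -2.4]
finger_gap: 11.7
finger_force: 50.0
```

```bash
python3 -c "
from h import *
print(manip.read_state()['joints'])"
```

```text
[-0.07149847  0.53720976  0.23517164  0.00931048  2.26148594 -0.04398924]
```

Request:
{"api": "arm_command", "payload": {
  "plan": [
    [-1, 0, 0.044, -0.044, 0],
    [-1, 0, 0.044, -0.044, 0],
    [-1, 0, 0.044, -0.044, 0],
    [-1, 0, 0.044, -0.044, 0],
    [-1, 0, 0.044, -0.044, 0],
    [-1, 0, 0.044, -0.044, 0],
    [-1, 0, 0.044, -0.044, 0],
    [-1, 0, 0.044, -0.044, 0]
  ]
}}

```text
clock: 17.82
eef_pos: [588.6, -7.6, 673.8]
eef_rot: [2.789, -0.005, 1.551]
wrist_force: [0.1, 0.1, -2.4]
finger_gap: 11.7
finger_force: 50.0
```

```bash
python3 -c "
from h import *
print(manip.read_state()['joints'])"
```

```text
[-0.08777638  0.44177014  0.23557384  0.03214838  2.11205032 -0.04522954]
```

Request:
{"api": "arm_command", "payload": {
  "plan": [
    [-1, 0, 0.044, -0.044, 0],
    [-1, 0, 0.044, -0.044, 0],
    [-1, 0, 0.044, -0.044, 0],
    [-1, 0, 0.044, -0.044, 0],
    [-1, 0, 0.044, -0.044, 0]
  ]
}}

```text
clock: 18.45
eef_pos: [560.0, -9.0, 735.0]
eef_rot: [2.628, -0.006, 1.551]
wrist_force: [0.1, -0.2, -2.8]
finger_gap: 11.8
finger_force: 50.0
```

```bash
cat > go.py <<'E'
from h import *
s=manip.read_state();p=s["eef_pos"];R=Ro.from_euler('xyz',s["eef_rot"]).as_matrix()
print(s["clock"],s["joints"],"tool axes",R.T.round(3).tolist())
f=np.array([1,-.03,0]);lens=np.array([735,-.5,247.]);spot=lens-200*f; spot[1]=(spot[1]+5.8)/2
mid=p+R@[0,0,54]
print("spot",spot,"mid",mid,"tilt",np.degrees(np.arccos(-R[2,2])),"move in tool axes mm",(R.T@(spot-mid)).round(1),"world",(spot-mid).round(1))
E
python3 go.py
```

```text
18.45 [-0.10377792  0.34829752  0.23560363  0.05181626  2.04590439 -0.04673901] tool axes [[0.02, 1.0, 0.006], [0.871, -0.02, 0.491], [0.491, -0.005, -0.871]]
spot [535.     5.65 247.  ] mid [586.46052689  -9.25063902 687.91281754] tilt 29.400126554660023 move in tool axes mm [  11.4 -261.6  358.8] world [ -51.5   14.9 -440.9]
```

Request:
{"api": "arm_command", "payload": {
  "plan": [
    [-1, 0.0014, -0.02, 0.026, 0],
    [-1, 0.0014, -0.03, 0.041, 0],
    [-1, 0.0014, -0.03, 0.041, 0],
    [-1, 0.0014, -0.03, 0.041, 0],
    [-1, 0.0014, -0.03, 0.041, 0],
    [-1, 0.0014, -0.03, 0.041, 0],
    [-1, 0.0014, -0.03, 0.041, 0],
    [-1, 0.0014, -0.03, 0.041, 0],
    [-1, 0, -0.015, 0.02, 0],
    [-1, 0, 0, 0, 0],
    [-1, 0, 0, 0, 0]
  ]
}}

```text
clock: 19.82
eef_pos: [515.9, 4.4, 354.2]
eef_rot: [2.628, -0.006, 1.551]
wrist_force: [0.1, -0.7, -2.6]
finger_gap: 11.7
finger_force: 50.0
```

```bash
python3 go.py; python3 - <<'E'
from h import *
a=cam("side");cv2.imwrite("pics/side2.png",a["img"])
E
```

```text
19.825 [-0.0808978  -0.15438544  1.74641363  0.04078763  1.03755862 -0.07095393] tool axes [[0.02, 1.0, 0.006], [0.871, -0.02, 0.491], [0.491, -0.005, -0.871]]
spot [535.     5.65 247.  ] mid [542.46434261   4.17695083 307.19083347] tilt 29.41940806577496 move in tool axes mm [  1.  -36.1  48.8] world [ -7.5   1.5 -60.2]
```

View pics/side2.png

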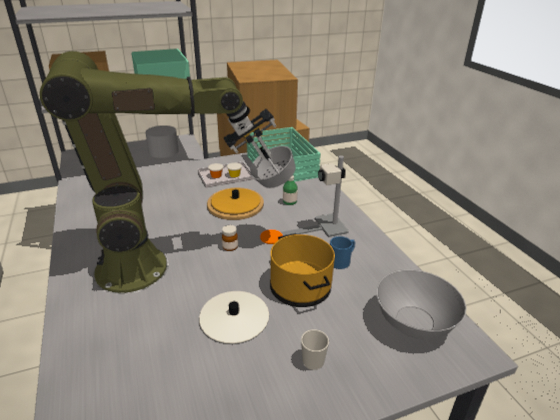

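The strainer is held tilted at (273,165), with its underside facing the lens at (322,174). The lid is flat on the board at (235,202). I'll make the last descent.

Request:
{"api": "arm_command", "payload": {
  "plan": [
    [-1, 0.001, -0.012, 0.016, 0],
    [-1, 0, -0.012, 0.016, 0],
    [-1, 0, -0.008, 0.011, 0],
    [-1, 0, -0.004, 0.006, 0],
    [-1, 0, 0, 0, 0],
    [-1, 0, 0, 0, 0],
    [-1, 0, 0, 0, 0]
  ]
}}

```text
clock: 20.75
eef_pos: [508.3, 6.0, 292.6]
eef_rot: [2.63, -0.006, 1.551]
wrist_force: [-0.6, -0.2, -2.0]
finger_gap: 11.5
finger_force: 50.0
```

```bash
python3 go.py; python3 - <<'E'
from h import *
a=cam("side");P=pts(a);I=a["img"];cv2.imwrite("pics/side3.png",cv2.resize(I[90:260,180:390],None,fx=3,fy=3))
m=np.zeros(I.shape[:2],bool);m[120:260,230:320]=1
m&=(P[...,0]>440)&(P[...,0]<640)&(abs(P[...,1])<120)&(P[...,2]>150)&(P[...,2]<345)
q=P[m];print(len(q),q.min(0),q.max(0))
# bottom-plane: lowest/front points in tilted section
for x in range(440,640,15):
    e=q[(q[:,0]>=x)&(q[:,0]<x+15)]
    if len(e):print(x,e[:,2].min().round(),e[:,2].max().round(),e[:,1].min().round())
E
```

```text
20.75 [-0.07835905 -0.1443615   1.87690501  0.04325585  0.89876134 -0.07511793] tool axes [[0.02, 1.0, 0.006], [0.872, -0.02, 0.49], [0.49, -0.005, -0.872]]
spot [535.     5.65 247.  ] mid [534.73639426   5.74457233 245.51138242] tilt 29.32197302281731 move in tool axes mm [-0.1  1.  -1.2] world [ 0.3 -0.1  1.5]
1422 [448.71483555 -84.21736979 194.08604391] [606.516634    90.40929815 344.86713259]
440 233.0 240.0 -31.0
455 218.0 345.0 -58.0
470 205.0 343.0 -68.0
485 194.0 344.0 -75.0
500 194.0 342.0 -82.0
515 207.0 316.0 -84.0
530 214.0 292.0 -80.0
545 223.0 300.0 -73.0
560 234.0 312.0 -71.0
575 240.0 315.0 -57.0
590 247.0 318.0 -45.0
605 267.0 267.0 -14.0
```

View pics/side3.png

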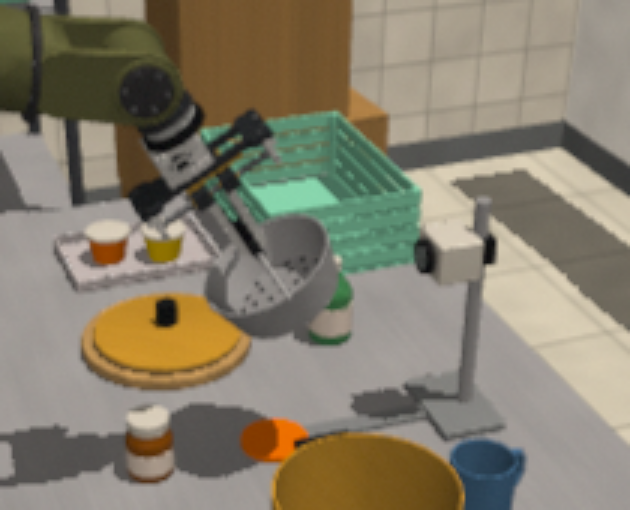

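The picture shows the strainer held over the disc (275,438 in the crop) and level with the lens. The measured bottom edges match the intended pose, so I'm handing in.

```bash
python3 -c "
from h import *
print(ticket.sign_off())"
```

```text
the job is handed in; nothing more can be done
None
```

I handed the job in at about 21 s of the 58 s allowed: the lid lies flat on the board, and the strainer is held still above the orange disc, level with the lens and tipped about 29° with its underside towards it; no verdict came back.

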